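Kit the hinged pipe clamps into the tray in sequence

TASK

Move the three hinged pipe clamps from the posts of the sequencing rail into the kit tray, one to a pocket and in the same left-to-right order as they stand on the rail now. Fold each clamp fully shut and set it down, not dropped, flat on the floor of its pocket, lengthwise (hinge and screw ears along the pocket's long direction, either way round).

Things in the scene. Friction and masses are not known exactly. Their poses are not given: they have to be found in the camera images.
- clamp_small: Small loose hinged steel pipe clamp, rubber-lined, lying flat round its post, 70 g. Shut: a ring 32 mm outside, 21 inside, 28 high. Origin: centre of the shut ring, underside; z up; +x to the screw ears (reach x 29 mm), -x to the hinge (pin at x -17.5, reach -21). This body is the -y half band; the +y half is the jaw. At the start it reaches at most y -16 to +26 mm over the band.
- clamp_small_jaw (a joint): Hinge of the small clamp, rad: 0 shut (hard stop), growing as the +y jaw swings out; starts 0.3 to 0.6. Open, the jaw's ear reaches up to y +32 mm. Slight friction (0.015 Nm), no spring or latch: it stays as left. Gripping the band across, from above along the clamp's y, squeezes it shut.
- post_small: Fixed place on the rail where the small clamp starts; its place in the row of three (92 mm apart) is that clamp's place in the sequence. Black plate 100 x 86 x 5 mm (x, y, z) with an upright steel pin, 10 mm thick, top 37 mm above the origin. Origin: centre of the plate's underside, 20 mm above the bench. y along the row, +y left seen from the robot (within 20 deg). The clamp lies on the plate.
- clamp_medium: Medium loose hinged steel pipe clamp, rubber-lined, lying flat round its post, 100 g. Shut: a ring 42 mm outside, 31 inside, 28 high. Origin: centre of the shut ring, underside; z up; +x to the screw ears (reach x 34 mm), -x to the hinge (pin at x -22.5, reach -26). This body is the -y half band; the +y half is the jaw. At the start it reaches at most y -21 to +33 mm over the band.
- clamp_medium_jaw (a joint): Hinge of the medium clamp, rad: 0 shut (hard stop), growing as the +y jaw swings out; starts 0.3 to 0.5. Open, the jaw's ear reaches up to y +32 mm. Slight friction (0.015 Nm), no spring or latch: it stays as left. Gripping the band across, from above along the clamp's y, squeezes it shut.
- post_medium: Fixed place on the rail where the medium clamp starts; its place in the row of three (92 mm apart) is that clamp's place in the sequence. Black plate 100 x 86 x 5 mm (x, y, z) with an upright steel pin, 10 mm thick, top 37 mm above the origin. Origin: centre of the plate's underside, 20 mm above the bench. y along the row, +y left seen from the robot (within 20 deg). The clamp lies on the plate.
- clamp_large: Large loose hinged steel pipe clamp, rubber-lined, lying flat round its post, 140 g. Shut: a ring 52 mm outside, 41 inside, 28 high. Origin: centre of the shut ring, underside; z up; +x to the screw ears (reach x 39 mm), -x to the hinge (pin at x -27.5, reach -31). This body is the -y half band; the +y half is the jaw. At the start it reaches at most y -26 to +37 mm over the band.
- clamp_large_jaw (a joint): Hinge of the large clamp, rad: 0 shut (hard stop), growing as the +y jaw swings out; starts 0.25 to 0.4. Open, the jaw's ear reaches up to y +32 mm. Slight friction (0.015 Nm), no spring or latch: it stays as left. Gripping the band across, from above along the clamp's y, squeezes it shut.
- post_large: Fixed place on the rail where the large clamp starts; its place in the row of three (92 mm apart) is that clamp's place in the sequence. Black plate 100 x 86 x 5 mm (x, y, z) with an upright steel pin, 10 mm thick, top 37 mm above the origin. Origin: centre of the plate's underside, 20 mm above the bench. y along the row, +y left seen from the robot (within 20 deg). The clamp lies on the plate.
- tray: Fixed grey tray 124 x 296 x 13 mm (x, y, z) beside the rail, left or right of it. Three pockets at y = +92, 0, -92 mm, x = 0, each 92 long in x, 64 wide in y, 8 deep; floor 5 mm, rims 13 mm above the bench. Origin: centre of the underside; +y is left seen from the robot (within 20 deg). Fingers do not fit in beside a clamp: hold it by its upper part.
Mind the look-alikes: they are no part of the job. Leave any yellow look-alike of the clamp_large alone. Leave any orange look-alike of the clamp_small alone.

How it is judged:
By the outcome, as a careful person would: the job done as asked, in the order asked, and still so for the second after the job is handed in, with the robot touching nothing.
It also fails if it takes over 88 s, if anything falls off the work surface, if the arm or the gripper's body presses on something with over 40 N, if the wrist force passes 120 N, or if a joint passes its speed limit or range.

ROBOT

A 7-joint arm with a two-finger parallel gripper is mounted at the origin on the work surface. World frame = base frame: x ahead of the robot, y to its left, z up, the work surface at z = 0. Lengths are in m, angles in rad, forces in N, time in s.
With the tool pointing down it reaches from about 0.425 to 0.925 m from the base axis. Payload 6.8 kg.
Tool frame: the origin (TCP) lies at the very end of the fingers, on their centre line; the grasp point (between the pads) lies 19 mm behind it; z points along the fingers, y is the line along which they close (so a half turn about z gives the same grasp; the last joint's range is limited). The gripper opens to 85 mm and grips with 20 to 120 N. Pads are 22 mm wide; open, the fingers measure 114 mm over their backs; the gripper's body (76 mm by 85 mm) begins 54 mm behind the grasp point. The pads swing forward as they close: fully open they stand 13 mm farther back than shut.
Start: joints at [-1.439, 0.477, 0.022, 1.555, -0.011, 1.109, -0.083], TCP at [0.16, 0.656, 0.231] pointing down, gripper open.
Joint ranges: [-2.96, 2.96], [-0.34, 2.1], [-1.41, 1.46], [0.24, 2.44], [-1.37, 4.51], [0.17, 1.92], [-2.96, 2.96]. Speed limits (rad/s): [2.39, 2.39, 3.14, 3.14, 3.14, 3.14, 3.14].

INTERFACE

Orientations are given as a rotation vector (axis times angle).
In Python, from cell import observe, imaging, bot gives the robot as it stands.
- The arm moves only by the tool apply_moves, never from a script. Its argument "motion" is a list of rows, each a list of 5 numbers: the opening, from 0 (shut) to 1 (fully open), then the shift along the tool's x, y, z normalised to -1 to 1, where 1 is 300 mm, then the turn about the tool's z normalised to -1 to 1, where 1 is 90 degrees. In form: [[claw, tx, ty, tz, yaw], ...]. A call has 1 to 20 rows; each row shifts and turns the commanded pose from where the row before left it, along the tool's axes as they then stand; what a row does not reach is not made up. A row lasts 1/12 s, in which the tool goes at most 41.7 mm and 7.16 degrees, less where a joint would pass 70% of its speed; a pose out of reach is approached as far as the arm can. A call with a number of a shift or a turn outside -1 to 1 is refused whole. A call with a gripper value outside its range is refused whole. The fingers move at their own pace and stop on an object; the grip force is fixed at half the most. Time passes only in rows, so rows that do not move let the fingers close. It gives the time, the measured TCP pose, the force, the opening and the grip force at its end, in the units of the state.
- observe(): the state, without advancing time (a new reading comes with each control period).
- imaging.read_camera(name): name is "scene" or "top"; returns a dict with "pixels" (480x640x3 uint8, red, green, blue), "depth" (480x640 float32, m along the optical axis (not along the pixel's ray), 0 where there is no reading), "intrinsics" (3x3 intrinsics, pixels), "extrinsics" (4x4, takes a point from world to camera coordinates). Camera axes: x right, y up, looking along -z (the intrinsics and any distortion apply to the point x, -y, -z); pixel columns grow to the right and rows downward; lengths in m; the calibration is good to about 2 mm. A picture is of the moment at which its call begins.
- bot.job_done(): hands the job in; it is judged then, once.
The state is a dict: "time_s": time; "qpos": joint angles; "joint_velocities": joint speeds; "effort": joint torques, N m; "eef_pos": TCP position; "ee_rot": TCP orientation; "ft_force": force on the tool from outside, world axes, zero at the start; "ft_torque": the same for the moment, N m; "opening": finger opening in m; "grip_force": force on a finger pad.
Only numpy, scipy, OpenCV 4.12 (cv2) and the standard library are available. Lean on these libraries where they do the work, as an engineer would, in place of code of your own. Each camera call takes 0.05 s, during which the arm holds its last target. There are 200 camera calls.

## Working session

There is one attempt and no reset: what is moved stays moved. The work goes in short steps, Python scripts to look and compute and a tool call to move; the robot and the scene stay as the last step left them, time stands still between calls to the robot, and variables do not carry over. Pictures are saved under pics/ and viewed, at most 14 in all, crops included, and the job is handed in when it is done.

Besides the shell and the picture viewer there is one more tool, called after "Emit:" as name(argument=value, ...), one argument or row to a line, values as JSON. apply_moves: Moves the arm, as the interface text tells. Scaled input: -1 to 1 covers 300 mm each way for a shift and 90 degrees each way for a turn. Its arguments: {"type":"object","properties":{"motion":{"type":"array"}},"required":["motion"]}

```bash
mkdir -p pics; ls; cat > h.py <<'E'
import numpy as np, cv2
from cell import observe, imaging, bot
def cam(n):
    d=imaging.read_camera(n); return d
def px2w(d,u,v,z=None):
    K=d["intrinsics"];T=np.linalg.inv(d["extrinsics"])
    r=np.array([(u-K[0,2])/K[0,0],-(v-K[1,2])/K[1,1],-1.])
    o=T[:3,3];w=T[:3,:3]@r
    s=d["depth"][int(round(v)),int(round(u))] if z is None else (z-o[2])/w[2]
    return o+s*w
def save(d,n): cv2.imwrite("pics/"+n+".png",d["pixels"][:,:,::-1])
E
python3 - <<'E'
from h import *
import pickle
for n in("top","scene"):
    d=cam(n); save(d,n+"0"); pickle.dump(d,open(n+"0.pkl","wb")); print(n,d["intrinsics"].tolist(),np.linalg.inv(d["extrinsics"]).round(3).tolist(),list(d))
s=observe();print(s["eef_pos"],s["ee_rot"],s["opening"],s["time_s"])
E
```

```text
pics
top [[442.7404266049186, 0.0, 322.61857339372665], [0.0, 442.7404266049186, 244.1237035922002], [0.0, 0.0, 1.0]] [[0.013, 0.995, -0.096, 0.385], [-1.0, 0.013, 0.0, 0.054], [0.002, 0.096, 0.995, 0.964], [0.0, 0.0, 0.0, 1.0]] ['pixels', 'depth', 'intrinsics', 'extrinsics']
scene [[571.7923440906358, 0.0, 321.1985776764874], [0.0, 571.7923440906358, 239.40695162739996], [0.0, 0.0, 1.0]] [[0.255, -0.682, 0.686, 1.226], [0.967, 0.171, -0.188, -0.183], [0.011, 0.711, 0.703, 0.807], [0.0, 0.0, 0.0, 1.0]] ['pixels', 'depth', 'intrinsics', 'extrinsics']
[0.16022367 0.65515957 0.23043702] [-3.75739710e-01 -3.11896110e+00  2.57799452e-03] 0.08534922524714965 0.1
```

View pics/top0.png

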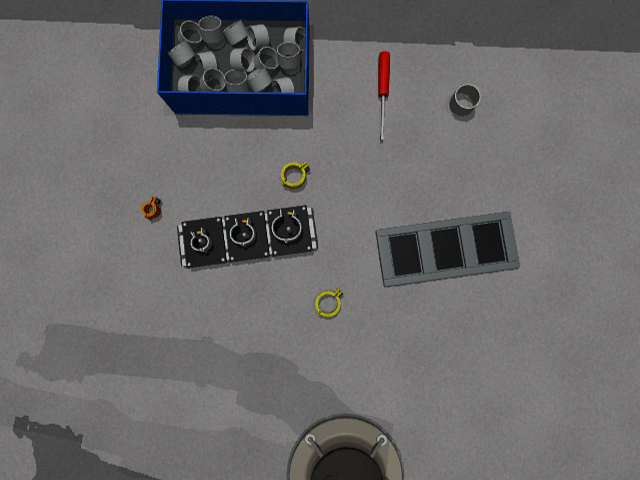

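View pics/scene0.png

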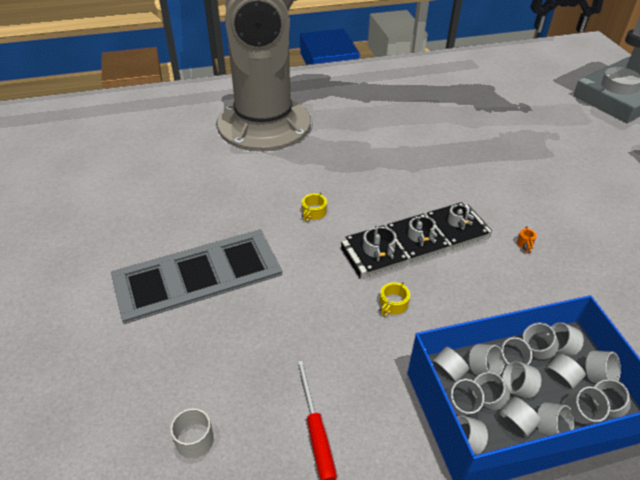

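The rail is at (180–317, 205–268) in the top image, ordered small, medium, large from left to right. The tray is on the right at (377–519, 212–286). Next I'll enlarge both.

```bash
python3 - <<'E'
import cv2
a=cv2.imread("pics/top0.png")
cv2.imwrite("pics/rail.png",cv2.resize(a[200:272,175:325],None,fx=5.3,fy=5.3,interpolation=cv2.INTER_CUBIC))
cv2.imwrite("pics/tray.png",cv2.resize(a[205:295,370:525],None,fx=5,fy=5,interpolation=cv2.INTER_CUBIC))
E
```

```text
(no output)
```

View pics/rail.png

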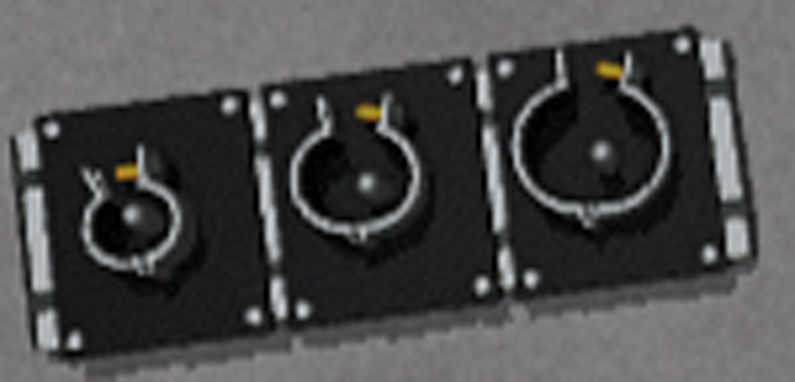

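View pics/tray.png

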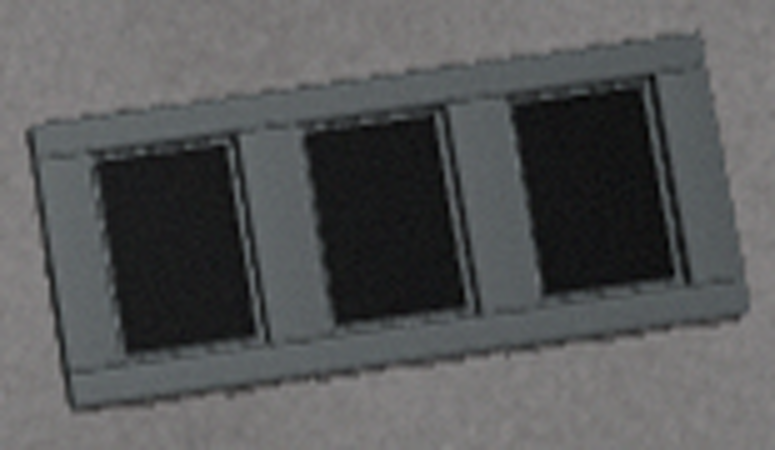

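```bash
cat > fit.py <<'E'
from h import *
import pickle
from scipy.optimize import least_squares
d=pickle.load(open("top0.pkl","rb"))
f=lambda U,V,s,o:((U+.5)/s-.5+o[0],(V+.5)/s-.5+o[1])
P=np.array([px2w(d,*f(U,V,5,(370,205)),z=.013)[:2] for U,V in[(28,128),(700,33),(748,315),(72,408)]])
print("tray",P.round(4).tolist(),P.mean(0).round(4),[np.linalg.norm(P[i]-P[i-1]).round(4) for i in range(4)])
yv=(P[0]-P[1])+(P[3]-P[2]); xv=(P[1]-P[2])+(P[0]-P[3])
print("yaw y",np.degrees(np.arctan2(-yv[0],yv[1])),"x",np.degrees(np.arctan2(xv[1],xv[0])))
K=d["intrinsics"];T=np.linalg.inv(d["extrinsics"])
v,u=np.mgrid[0:480,0:640];D=d["depth"]
r=np.stack([(u-K[0,2])/K[0,0],-(v-K[1,2])/K[1,1],-np.ones_like(D)],-1)
W=T[:3,3]+(r*D[...,None])@T[:3,:3].T
print("plate z",np.median(W[240:262,185:215,2]), "rim", W[216:222,440:460,2].mean(),"pocket",W[245:255,442:452,2].mean())
def pts(img,c,R,z0=.045,z1=.062):
    m=(np.abs(W[...,2]-(z0+z1)/2)<(z1-z0)/2)&(np.hypot(W[...,0]-c[0],W[...,1]-c[1])<R)
    return W[m]
def model(p,rm,ear,n=40):
    cx,cy,th,q=p; t=np.linspace(.06*np.pi,.97*np.pi,n); e=np.linspace(rm,ear,8)
    e0=np.sin(.06*np.pi)*rm
    up=np.r_[np.c_[rm*np.cos(t),rm*np.sin(t)],np.c_[e,0*e+e0]]; lo=up*[1,-1]
    h=np.array([-rm-1.5e-3-.0,0]); R=lambda a:np.array([[np.cos(a),-np.sin(a)],[np.sin(a),np.cos(a)]])
    up=(up-h)@R(q).T+h
    return np.r_[lo,up]@R(th).T+[cx,cy]
names={"small":((200,240),.016,.0105,.029),"medium":((243,233),.021,.0155,.034),"large":((287,227),.026,.0205,.039)}
if __name__=="__main__":
  for k,((a,b),ro,ri,ear) in names.items():
    c=px2w(d,a,b,z=.053); q=pts(d,c,ear+.014); z=q[:,2];q=q[:,:2]
    rm=(ro+ri)/2+.001
    best=None
    for th0 in np.radians([-20,0,20]):
      s=least_squares(lambda p:(lambda m:np.r_[np.linalg.norm(q[:,None]-m[None],axis=2).min(1),.5*np.linalg.norm(q[:,None]-m[None],axis=2).min(0)])(model(p,rm,ear)),[c[0],c[1],th0,.4],loss="soft_l1",f_scale=.002,diff_step=1e-4)
      if best is None or s.cost<best.cost: best=s
    p=best.x; print(k,len(q),np.median(z).round(4),p[:2].round(4),np.degrees(p[2]).round(1),p[3].round(2),best.cost)
    # overlay
    img=globals().setdefault("img",cv2.resize(d["pixels"][200:272,175:325,::-1],None,fx=5.3,fy=5.3,interpolation=cv2.INTER_CUBIC))
    E=d["extrinsics"]
    for m in model(p,rm,ear):
        x=E@[m[0],m[1],.053,1]; uu=K[0,0]*x[0]/-x[2]+K[0,2]; vv=-K[1,1]*x[1]/-x[2]+K[1,2]
        cv2.circle(img,(int((uu-175+.5)*5.3),int((vv-200+.5)*5.3)),1,(0,0,255),-1)
  cv2.imwrite("pics/fit.png",img)
  s=observe();R,_=cv2.Rodrigues(s["ee_rot"]);print(R.round(3))
E
python3 fit.py
```

```text
tray [[0.5086, -0.0595], [0.5541, -0.3517], [0.4317, -0.369], [0.3882, -0.0785]] [ 0.4707 -0.2147] [np.float64(0.1219), np.float64(0.2958), np.float64(0.1236), np.float64(0.2938)]
yaw y 8.690372327324067 x 8.49259186132579
plate z 0.026579557296286138 rim 0.004727168961117093 pocket 0.005454322163476328
small 197 0.0535 [0.4725 0.3051] 8.5 0.34 0.0007443694695106889
medium 223 0.0536 [0.4931 0.219 ] -7.4 0.33 0.0008432605549033944
large 261 0.0536 [0.5065 0.1272] -10.2 0.27 0.0011144525231723474
[[-0.971  0.237 -0.   ]
 [ 0.237  0.971 -0.002]
 [-0.    -0.002 -1.   ]]
```

View pics/fit.png

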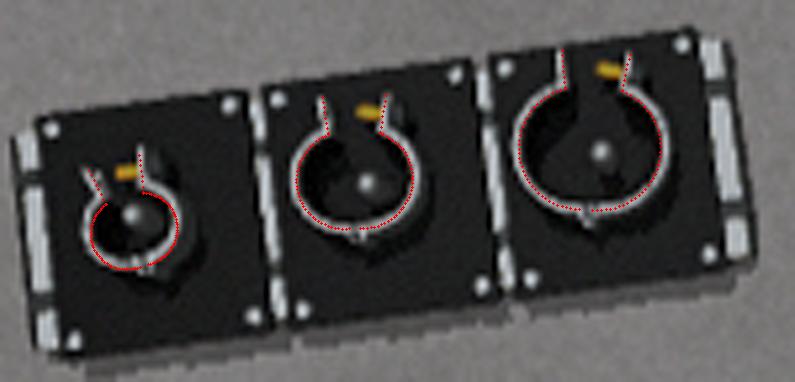

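```bash
cat > go.py <<'E'
import sys
from h import *
def go(x,y,z,psi):
    s=observe();R,_=cv2.Rodrigues(np.array(s["ee_rot"]));p=np.array(s["eef_pos"])
    cur=np.degrees(np.arctan2(-R[0,1],R[1,1])); yaw=-(psi-cur)
    a=np.radians(psi); X=np.array([-np.cos(a),-np.sin(a),0]);Y=np.array([-np.sin(a),np.cos(a),0])
    d=np.array([x,y,z])-p
    print("t",round(s["time_s"],2),"pos",p.round(4),"psi",cur.round(2),"open",round(s["opening"],4),"| yaw",(yaw/90).round(4),"then tx,ty,tz",(np.array([X@d,Y@d,-d[2]])/.3).round(4))
if __name__=="__main__": go(*map(float,sys.argv[1:5]))
E
python3 - <<'E'
from fit import *
C={"small":(.4725,.3051,8.5,.34,.0175,(137,215)),"medium":(.4931,.2190,-7.4,.33,.0225,(368,183)),"large":(.5065,.1272,-10.2,.27,.0275,(602,152))}
for k,(x,y,th,q,L,pp) in C.items():
    t=np.radians(th);h=np.array([x-L*np.cos(t),y-L*np.sin(t)]);a=t+q/2
    c=h+L*np.array([np.cos(a),np.sin(a)])
    pin=px2w(d,*f(*pp,5.3,(175,200)),z=.057)[:2]
    dd=c-pin; print(k,c.round(4),np.degrees(a).round(1),"pin",pin.round(4),"c-pin in clamp axes",(dd@[np.cos(a),np.sin(a)]).round(4),(dd@[-np.sin(a),np.cos(a)]).round(4))
from go import go
go(.476,.307,.10,15)
E
```

```text
tray [[0.5086, -0.0595], [0.5541, -0.3517], [0.4317, -0.369], [0.3882, -0.0785]] [ 0.4707 -0.2147] [np.float64(0.1219), np.float64(0.2958), np.float64(0.1236), np.float64(0.2938)]
yaw y 8.690372327324067 x 8.49259186132579
plate z 0.026579557296286138 rim 0.004727168961117093 pocket 0.005454322163476328
small [0.4718 0.308 ] 18.2 pin [0.4775 0.3056] c-pin in clamp axes -0.0046 0.004
medium [0.4933 0.2227] 2.1 pin [0.4912 0.2163] c-pin in clamp axes 0.0023 0.0064
large [0.5069 0.1309] -2.5 pin [0.5045 0.1255] c-pin in clamp axes 0.0021 0.0055
t 0.1 pos [0.1602 0.6552 0.2304] psi -13.74 open 0.0853 | yaw -0.3193 then tx,ty,tz [-0.7164 -1.3934  0.4348]
```

Emit:
apply_moves(
  motion=[
    [1,0,0,0,-0.0588],
    [1,0,0,0,-0.0588],
    [1,0,0,0,-0.0588],
    [1,0,0,0,-0.0588],
    [1,0,0,0,-0.0588],
    [1,0,0,0,-0.0588],
    [1,0,0,0,0],
  ],
)

```text
time_s: 0.68
eef_pos: [0.1603, 0.6554, 0.2308]
ee_rot: [0.497, -3.102, 0.001]
ft_force: [0.0, 0.1, -1.1]
opening: 0.0854
grip_force: 0.0
```

```bash
python3 go.py .4753 .306 .12 18
```

```text
t 0.68 pos [0.1603 0.6554 0.2308] psi 18.19 open 0.0854 | yaw 0.0021 then tx,ty,tz [-0.6386 -1.432   0.3692]
```

Emit:
apply_moves(
  motion=[
    [0.7,-0.0355,-0.0796,0.0205,0],
    [0.7,-0.0355,-0.0796,0.0205,0],
    [0.7,-0.0355,-0.0796,0.0205,0],
    [0.7,-0.0355,-0.0796,0.0205,0],
    [0.7,-0.0355,-0.0796,0.0205,0],
    [0.7,-0.0355,-0.0796,0.0205,0],
    [0.7,-0.0355,-0.0796,0.0205,0],
    [0.7,-0.0355,-0.0796,0.0205,0],
    [0.7,-0.0355,-0.0796,0.0205,0],
    [0.7,-0.0355,-0.0796,0.0205,0],
    [0.7,-0.0355,-0.0796,0.0205,0],
    [0.7,-0.0355,-0.0796,0.0205,0],
    [0.7,-0.0355,-0.0796,0.0205,0],
    [0.7,-0.0355,-0.0796,0.0205,0],
    [0.7,-0.0355,-0.0796,0.0205,0],
    [0.7,-0.0355,-0.0796,0.0205,0],
    [0.7,-0.0355,-0.0796,0.0205,0],
    [0.7,-0.0355,-0.0796,0.0205,0],
    [0.7,0,0,0,0],
    [0.7,0,0,0,0],
  ],
)

```text
time_s: 2.35
eef_pos: [0.4764, 0.3043, 0.1201]
ee_rot: [0.482, -3.104, 0.002]
ft_force: [-0.5, 0.7, -1.0]
opening: 0.0599
grip_force: 0.0
```

```bash
python3 go.py .4753 .306 .036 18; python3 -c "
from h import *
d=cam('scene');save(d,'s1');c=d['pixels'][140:300,350:550,::-1];cv2.imwrite('pics/s1c.png',cv2.resize(c,None,fx=3.5,fy=3.5))"
```

```text
t 2.35 pos [0.4764 0.3043 0.1201] psi 17.65 open 0.0599 | yaw -0.0039 then tx,ty,tz [0.0017 0.0065 0.2802]
```

View pics/s1c.png

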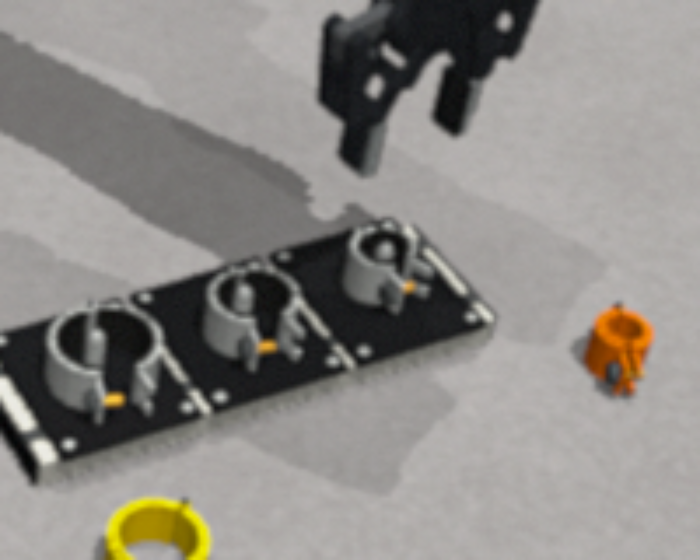

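The gripper hangs above the small clamp, which is at crop (385, 265). The jaws are aligned and clear of the medium clamp at (250, 310), so I'm descending to grip.

Emit:
apply_moves(
  motion=[
    [0.7,0.0017,0.0065,0.04,0],
    [0.7,0,0,0.04,0],
    [0.7,0,0,0.04,0],
    [0.7,0,0,0.04,0],
    [0.7,0,0,0.04,0],
    [0.7,0,0,0.04,0],
    [0.7,0,0,0.04,0],
    [0.7,0,0,0,0],
    [0.5,0,0,0,0],
    [0.4,0,0,0,0],
    [0.3,0,0,0,0],
    [0.2,0,0,0,0],
    [0,0,0,0,0],
    [0,0,0,0,0],
    [0,0,0,0,0],
    [0,0,0,0,0],
  ],
)

```text
time_s: 3.73
eef_pos: [0.4753, 0.3085, 0.0377]
ee_rot: [-0.491, 3.101, 0.002]
ft_force: [-0.2, -0.3, 6.7]
opening: 0.0293
grip_force: 60.0
```

```bash
python3 go.py .4753 .306 .15 18; python3 -c "
from h import *
d=cam('scene');save(d,'s2');c=d['pixels'][170:270,400:520,::-1];cv2.imwrite('pics/s2c.png',cv2.resize(c,None,fx=5,fy=5,interpolation=2))"
```

```text
t 3.73 pos [0.4753 0.3085 0.0377] psi 18.0 open 0.0293 | yaw 0.0 then tx,ty,tz [ 0.0026 -0.0078 -0.3743]
```

View pics/s2c.png

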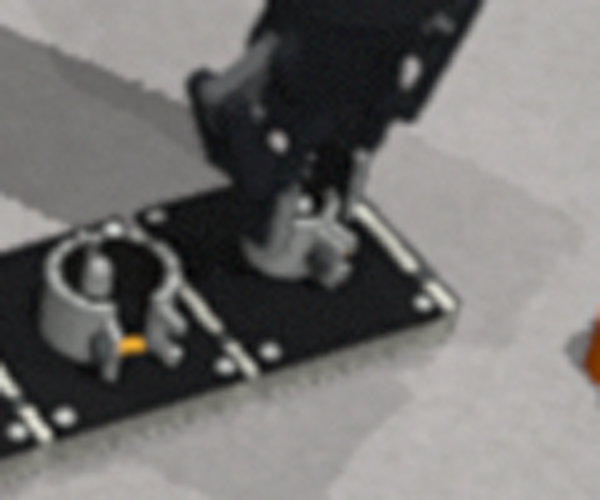

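The clamp is held, with the ears closed together at crop (325, 265). Now I'll lift it.

Emit:
apply_moves(
  motion=[
    [0,0,0,-0.01,0],
    [0,0,0,-0.02,0],
    [0,0,0,-0.04,0],
    [0,0,0,-0.05,0],
    [0,0,0,-0.06,0],
    [0,0,0,-0.06,0],
    [0,0,0,-0.06,0],
    [0,0,0,-0.06,0],
    [0,0,0,-0.03,0],
    [0,0,0,0,0],
    [0,0,0,0,0],
  ],
)

```text
time_s: 4.7
eef_pos: [0.4744, 0.3079, 0.1539]
ee_rot: [-0.492, 3.102, 0.001]
ft_force: [-0.9, -0.6, -0.6]
opening: 0.0283
grip_force: 59.3
```

```bash
python3 go.py .4569 -.1237 .15 8.6; python3 -c "
from h import *
d=cam('scene');save(d,'s3');c=d['pixels'][90:230,390:540,::-1];cv2.imwrite('pics/s3c.png',cv2.resize(c,None,fx=4,fy=4,interpolation=2))"
```

```text
t 4.7 pos [0.4744 0.3079 0.1539] psi 18.01 open 0.0283 | yaw 0.1046 then tx,ty,tz [ 0.2729 -1.4138  0.0131]
```

View pics/s3c.png

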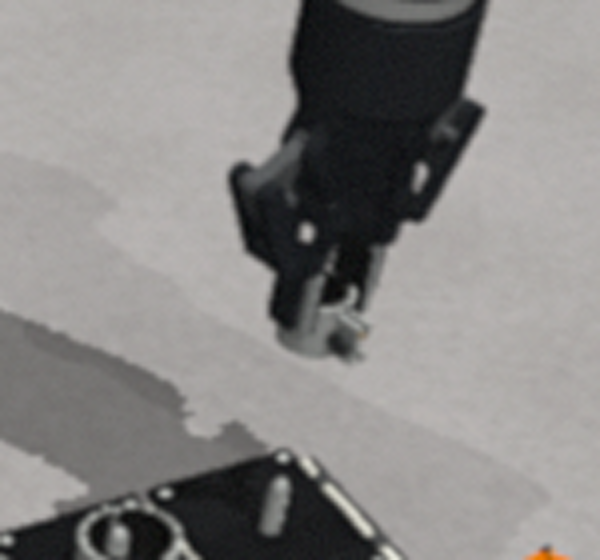

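```bash
cat > held.py <<'E'
from h import *
def cloud(d):
    K=d["intrinsics"];T=np.linalg.inv(d["extrinsics"]);D=d["depth"]
    v,u=np.mgrid[0:480,0:640]
    r=np.stack([(u-K[0,2])/K[0,0],-(v-K[1,2])/K[1,1],-np.ones_like(D)],-1)
    return T[:3,3]+(r*D[...,None])@T[:3,:3].T
def held(names=("scene","top")):
    s=observe();p=np.array(s["eef_pos"]);R,_=cv2.Rodrigues(np.array(s["ee_rot"]))
    for n in names:
        d=cam(n);W=cloud(d);L=(W-p)@R  # tool coords
        m=(np.abs(L[...,0])<.06)&(np.abs(L[...,1])<.06)&(L[...,2]>-.03)&(L[...,2]<.025)&(d["depth"]>0)
        c=d["pixels"][m].astype(int);q=L[m]*1000
        # print clamp frame: x'=-tool x (forward), y'=tool y, z up from tcp
        o=np.c_[-q[:,0],q[:,1],-q[:,2],c]
        o=o[np.argsort(o[:,2])]
        print(n,len(o)); 
        g=np.full((26,26)," ")
        H=np.full((26,26),-99.)
        for a in o:
            i=int((52-a[0])//4);j=int((52-a[1])//4)
            if a[2]>H[i,j]: H[i,j]=a[2]
        print("rows x=+50..-50 fwd->back, cols y=+50..-50; max height above TCP mm")
        for i in range(26):
            if (H[i]>-99).any(): print("%4d "%(50-4*i)+"".join("%4d"%h if h>-99 else "   ." for h in H[i]))
if __name__=="__main__": held()
E
python3 held.py
```

```text
scene 518
rows x=+50..-50 fwd->back, cols y=+50..-50; max height above TCP mm
  26    .   .   .   .   .   .   .   .   .   .   .  10   8  12  10   6   .   .   .   .   .   .   .   .   .   .
  22    .   .   .   .   .   .   .   .   .   .   .  12  12  10   9   6   .   .   .   .   .   .   .   .   .   .
  18    .   .   .   .   .   .   .   .   .   .   .   .  11  12  11   6   .   .   .   .   .   .   .   .   .   .
  14    .   .   .   .   .   .   .   .   .   .   .  13  15  13  10   5   .  20   .   .   .   .   .   .   .   .
  10    .   .   .   .   .   .  19  28  29  27  20  15  16  16  16  17  19  28  29  15   .   .   .   .   .   .
   6    .   .   .   .   .  24  28   .   .  29  14   .  14   .   .  14  -3  22  28  29  29   .   .   .   .   .
   2    .   .   .   .   .   .   .   .  23  29  28  11   .   .   .   .  -6  -1   1  24  26   .   .   .   .   .
  -2    .   .   .   .   .   .   .   .  27  29  23   .   .   .   .   .  -9  -6   0  29  26   .   .   .   .   .
  -6    .   .   .   .   .   .   .   .  21  29  27  16   .   .   .   . -11  -6   1  26  29   .   .   .   .   .
 -10    .   .   .   .   .   .   
[... 333 characters left out ...]
   .   .   .   .   .   .   .   .   .   .
  -6    .   .   .   .   .   .   .   .   .   0   5   .   .   .   .   .   .   .   .  24   .   .   .   .   .   .
 -10    .   .   .   .   .   .   .   .   .  15  17   .   .   .  17  17  -5  23  24  20   .   .   .   .   .   .
 -14    .   .   .   .   .   .   .   9  18  15  18  18  15  16  17  16  18  26   .   .   .   .   .   .   .   .
 -18    .   .   .   .   .   .   .   .   .   .  14  18  15  16  15  10   .   .   .   .   .   .   .   .   .   .
 -22    .   .   .   .   .   .   .   .   .   .   .   .  20  16   .   .   .   .   .   .   .   .   .   .   .   .
 -26    .   .   .   .   .   .   .   .   .   .   .   .  10   0   .   .   .   .   .   .   .   .   .   .   .   .
```

Emit:
apply_moves(
  motion=[
    [0,0,0,0,0.0523],
    [0,0,0,0,0.0523],
    [0,0.0152,-0.0786,0,0],
    [0,0.0152,-0.0786,0,0],
    [0,0.0152,-0.0786,0,0],
    [0,0.0152,-0.0786,0,0],
    [0,0.0152,-0.0786,0,0],
    [0,0.0152,-0.0786,0,0],
    [0,0.0152,-0.0786,0,0],
    [0,0.0152,-0.0786,0,0],
    [0,0.0152,-0.0786,0,0],
    [0,0.0152,-0.0786,0,0],
    [0,0.0152,-0.0786,0,0],
    [0,0.0152,-0.0786,0,0],
    [0,0.0152,-0.0786,0,0],
    [0,0.0152,-0.0786,0,0],
    [0,0.0152,-0.0786,0,0],
    [0,0.0152,-0.0786,0,0],
    [0,0.0152,-0.0786,0,0],
    [0,0.0152,-0.0786,0,0],
  ],
)

```text
time_s: 6.52
eef_pos: [0.4559, -0.1251, 0.1527]
ee_rot: [0.236, -3.131, -0.0]
ft_force: [0.3, 0.6, -1.2]
opening: 0.0289
grip_force: 59.4
```

Emit:
apply_moves(
  motion=[
    [0,0,0,0,0],
    [0,0,0,0,0],
    [0,0,0,0,0],
  ],
)

```text
time_s: 6.77
eef_pos: [0.4563, -0.1234, 0.1529]
ee_rot: [0.236, -3.131, -0.001]
ft_force: [-0.3, 0.2, 0.7]
opening: 0.029
grip_force: 59.4
```

```bash
python3 go.py .4569 -.1237 .0177 8.6
```

```text
t 6.77 pos [ 0.4563 -0.1234  0.1529] psi 8.61 open 0.029 | yaw 0.0001 then tx,ty,tz [-0.0017 -0.0014  0.4508]
```

Emit:
apply_moves(
  motion=[
    [0,0,0,0.03,0],
    [0,0,0,0.05,0],
    [0,0,0,0.05,0],
    [0,0,0,0.05,0],
    [0,0,0,0.05,0],
    [0,0,0,0.05,0],
    [0,0,0,0.05,0],
    [0,0,0,0.05,0],
    [0,0,0,0.03,0],
    [0,0,0,0.015,0],
    [0,0,0,0.01,0],
    [0,0,0,0,0],
    [0,0,0,0,0],
  ],
)

```text
time_s: 7.85
eef_pos: [0.4571, -0.1239, 0.0234]
ee_rot: [-0.236, 3.132, -0.0]
ft_force: [0.7, -0.4, -1.1]
opening: 0.0288
grip_force: 59.4
```

Emit:
apply_moves(
  motion=[
    [0,0,0,0.01,0],
    [0,0,0,0.005,0],
    [0,0,0,0,0],
    [0,0,0,0,0],
  ],
)

```text
time_s: 8.18
eef_pos: [0.4568, -0.1241, 0.0187]
ee_rot: [-0.235, 3.133, 0.0]
ft_force: [0.1, 0.3, 0.8]
opening: 0.0287
grip_force: 59.4
```

Emit:
apply_moves(
  motion=[
    [0,0,0,0.003,0],
    [0,0,0,0,0],
    [0,0,0,0,0],
    [0,0,0,0,0],
  ],
)

```text
time_s: 8.52
eef_pos: [0.4569, -0.1241, 0.0178]
ee_rot: [-0.235, 3.132, -0.0]
ft_force: [-0.4, -0.4, 0.2]
opening: 0.0289
grip_force: 59.5
```

Emit:
apply_moves(
  motion=[
    [0,0,0,0.003,0],
    [0,0,0,0,0],
    [0,0,0,0,0],
  ],
)

```text
time_s: 8.77
eef_pos: [0.457, -0.1241, 0.0176]
ee_rot: [-0.235, 3.132, 0.0]
ft_force: [-3.0, 0.5, 12.7]
opening: 0.0289
grip_force: 60.9
```

Emit:
apply_moves(
  motion=[
    [0,0,0,0.003,0],
    [0,0,0,0,0],
    [0,0,0,0,0],
  ],
)

```text
time_s: 9.02
eef_pos: [0.457, -0.1241, 0.0175]
ee_rot: [-0.235, 3.132, 0.001]
ft_force: [-6.0, 2.2, 25.0]
opening: 0.0288
grip_force: 62.3
```

Emit:
apply_moves(
  motion=[
    [0,0,0,-0.005,0],
    [0,0,0,0,0],
    [0.4,0,0,0,0],
    [0.5,0,0,0,0],
    [0.6,0,0,0,0],
    [0.6,0,0,0,0],
    [0.6,0,0,0,0],
    [0.6,0,0,-0.02,0],
    [0.6,0,0,-0.04,0],
    [0.6,0,0,-0.06,0],
    [0.6,0,0,-0.08,0],
    [0.6,0,0,-0.08,0],
    [0.8,0,0,-0.08,0],
    [0.8,0,0,-0.08,0],
    [0.8,0,0,0,0],
  ],
)

```text
time_s: 10.27
eef_pos: [0.4594, -0.1247, 0.1538]
ee_rot: [-0.234, 3.125, -0.002]
ft_force: [0.9, -0.7, -0.3]
opening: 0.0685
grip_force: 0.0
```

```bash
python3 go.py .4933 .2215 .12 2.1; python3 -c "
from h import *
import pickle
d=cam('scene');pickle.dump(d,open('s4.pkl','wb'));a=d['pixels'][225:325,105:290,::-1];cv2.imwrite('pics/s4c.png',cv2.resize(a,None,fx=4,fy=4,interpolation=2))"
```

```text
t 10.27 pos [ 0.4594 -0.1247  0.1538] psi 8.57 open 0.0685 | yaw 0.0718 then tx,ty,tz [-0.1554  1.1491  0.1128]
```

View pics/s4c.png

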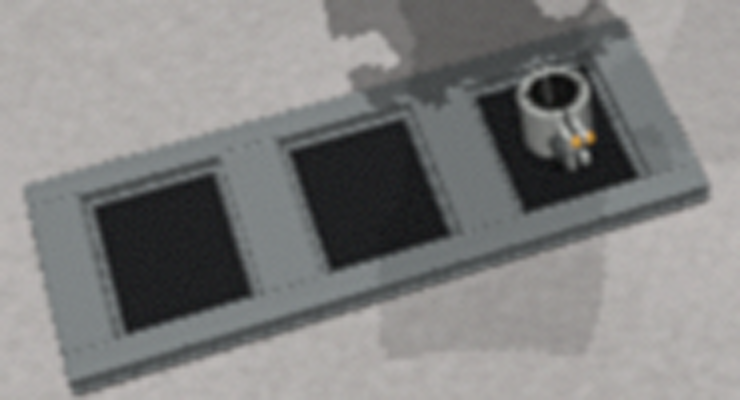

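The small clamp sits in the left pocket (crop 480–635, 65–210), lengthwise, with its ears together. The medium clamp is next.

Emit:
apply_moves(
  motion=[
    [0.75,0,0,0,0.0718],
    [0.75,-0.0091,0.0676,0,0],
    [0.75,-0.0091,0.0676,0,0],
    [0.75,-0.0091,0.0676,0,0],
    [0.75,-0.0091,0.0676,0,0],
    [0.75,-0.0091,0.0676,0,0],
    [0.75,-0.0091,0.0676,0,0],
    [0.75,-0.0091,0.0676,0,0],
    [0.75,-0.0091,0.0676,0,0],
    [0.75,-0.0091,0.0676,0,0],
    [0.75,-0.0091,0.0676,0,0],
    [0.75,-0.0091,0.0676,0.015,0],
    [0.75,-0.0091,0.0676,0.02,0],
    [0.75,-0.0091,0.0676,0.02,0],
    [0.75,-0.0091,0.0676,0.02,0],
    [0.75,-0.0091,0.0676,0.02,0],
    [0.75,-0.0091,0.0676,0.02,0],
    [0.75,-0.0091,0.0676,0,0],
    [0.75,0,0,0,0],
    [0.75,0,0,0,0],
  ],
)

```text
time_s: 11.98
eef_pos: [0.4894, 0.2231, 0.1139]
ee_rot: [0.062, -3.139, 0.001]
ft_force: [-0.4, -0.1, 0.9]
opening: 0.0641
grip_force: 0.0
```

```bash
python3 go.py .4933 .2215 .0375 2.1
```

```text
t 11.98 pos [0.4894 0.2231 0.1139] psi 2.27 open 0.0641 | yaw 0.0019 then tx,ty,tz [-0.0127 -0.0056  0.2545]
```

Emit:
apply_moves(
  motion=[
    [0.75,-0.0127,-0.0056,0.02,0],
    [0.75,0,0,0.04,0],
    [0.75,0,0,0.04,0],
    [0.75,0,0,0.04,0],
    [0.75,0,0,0.04,0],
    [0.75,0,0,0.04,0],
    [0.75,0,0,0.0345,0],
    [0.75,0,0,0,0],
    [0.75,0,0,0,0],
  ],
)

```text
time_s: 12.73
eef_pos: [0.4938, 0.2201, 0.0378]
ee_rot: [0.058, -3.14, 0.001]
ft_force: [0.6, 0.1, -0.2]
opening: 0.0638
grip_force: 0.0
```

```bash
python3 go.py .4933 .2215 .0375 2.1
```

```text
t 12.73 pos [0.4938 0.2201 0.0378] psi 2.11 open 0.0638 | yaw 0.0002 then tx,ty,tz [0.0014 0.0046 0.0012]
```

Emit:
apply_moves(
  motion=[
    [0.7,0,0.0046,0,0],
    [0.6,0,0,0,0],
    [0.5,0,0,0,0],
    [0.4,0,0,0,0],
    [0.3,0,0,0,0],
    [0,0,0,0,0],
    [0,0,0,0,0],
    [0,0,0,0,0],
    [0,0,0,0,0],
  ],
)

```text
time_s: 13.48
eef_pos: [0.495, 0.2227, 0.04]
ee_rot: [-0.059, 3.139, 0.002]
ft_force: [-1.2, -0.6, 9.1]
opening: 0.0389
grip_force: 59.6
```

Emit:
apply_moves(
  motion=[
    [0,0,0,-0.01,0],
    [0,0,0,-0.02,0],
    [0,0,0,-0.04,0],
    [0,0,0,-0.05,0],
    [0,0,0,-0.06,0],
    [0,0,0,-0.06,0],
    [0,0,0,-0.06,0],
    [0,0,0,-0.06,0],
    [0,0,0,-0.03,0],
    [0,0,0,0,0],
    [0,0,0,0,0],
  ],
)

```text
time_s: 14.4
eef_pos: [0.4941, 0.2221, 0.1559]
ee_rot: [-0.059, 3.14, 0.001]
ft_force: [0.8, 0.3, -0.5]
opening: 0.0388
grip_force: 60.5
```

```bash
python3 go.py .4707 -.2147 .15 8.6; python3 held.py
```

```text
t 14.4 pos [0.4941 0.2221 0.1559] psi 2.14 open 0.0388 | yaw -0.0718 then tx,ty,tz [ 0.2947 -1.428   0.0196]
scene 718
rows x=+50..-50 fwd->back, cols y=+50..-50; max height above TCP mm
  34    .   .   .   .   .   .   .   .   .   .   .   .   .   0   .   .   .   .   .   .   .   .   .   .   .   .
  30    .   .   .   .   .   .   .   .   .   .   .   7  11   7   8   5   .   .   .   .   .   .   .   .   .   .
  26    .   .   .   .   .   .   .   .   .   .   0   7   9   9   9   4   .   .   .   .   .   .   .   .   .   .
  22    .   .   .   .   .   .   .   .   .   .   .   9   8   9   7   4   .   .   .   .   .   .   .   .   .   .
  18    .   .   .   .   .   .   .   .   .   .   7   8  12  11  15  12  -4   .   .   .   .   .   .   .   .   .
  14    .   .   .   .   .   .   9   .  29   5  14  13  14  14  14  13  13   8   .   .   .   .   .   .   .   .
  10    .   .   .   .   .  27  24  29  26  12  14  11  11  13  14  12  13  23  29  29   .  27   .   .   .   .
   6    .   .   .   .  12  27  25   .  26  14   .   .   .   .   .  12  12  13  -8  26  29  29   .   .   .   .
   2    .   .   .   .   .  20   .
[... 992 characters left out ...]
   .   .   .   .  19   .   .   .   .   .
 -10    .   .   .   .   .   .   .   .   .   .   .   .   .   .   .   .   . -12   .  10  28   .   .   .   .   .
 -14    .   .   .   .   .   .   .   .   .   .   .   .   .   .   .   .  15  15  16  20   .   .   .   .   .   .
 -18    .   .   .   .   .   .   .   .   .   .   .   .   .   .  13  14  15  14   .   .   .   .   .   .   .   .
 -22    .   .   .   .   .   .   .   .   .   .   .   .  13  15  14  14  15   .   .   .   .   .   .   .   .   .
 -26    .   .   .   .   .   .   .   .   .   .   .   .  14  16  14   9   .   .   .   .   .   .   .   .   .   .
 -30    .   .   .   .   .   .   .   .   .   .   .   .  11  16   .   .   .   .   .   .   .   .   .   .   .   .
```

Emit:
apply_moves(
  motion=[
    [0,0,0,0,-0.0718],
    [0,0.0155,-0.0752,0,0],
    [0,0.0155,-0.0752,0,0],
    [0,0.0155,-0.0752,0,0],
    [0,0.0155,-0.0752,0,0],
    [0,0.0155,-0.0752,0,0],
    [0,0.0155,-0.0752,0,0],
    [0,0.0155,-0.0752,0,0],
    [0,0.0155,-0.0752,0,0],
    [0,0.0155,-0.0752,0,0],
    [0,0.0155,-0.0752,0,0],
    [0,0.0155,-0.0752,0,0],
    [0,0.0155,-0.0752,0,0],
    [0,0.0155,-0.0752,0,0],
    [0,0.0155,-0.0752,0,0],
    [0,0.0155,-0.0752,0,0],
    [0,0.0155,-0.0752,0,0],
    [0,0.0155,-0.0752,0,0],
    [0,0.0155,-0.0752,0,0],
    [0,0.0155,-0.0752,0,0],
  ],
)

```text
time_s: 16.17
eef_pos: [0.4698, -0.2159, 0.1543]
ee_rot: [0.235, -3.13, -0.001]
ft_force: [1.8, -1.1, -1.0]
opening: 0.039
grip_force: 60.5
```

Emit:
apply_moves(
  motion=[
    [0,0,0,0,0],
    [0,0,0,0,0],
    [0,0,0,0,0],
  ],
)

```text
time_s: 16.42
eef_pos: [0.4703, -0.2141, 0.1546]
ee_rot: [0.236, -3.131, -0.002]
ft_force: [0.3, 0.2, -0.6]
opening: 0.0388
grip_force: 60.6
```

```bash
python3 go.py .4707 -.2147 .020 8.6
```

```text
t 16.42 pos [ 0.4703 -0.2141  0.1546] psi 8.61 open 0.0388 | yaw 0.0001 then tx,ty,tz [-0.0011 -0.0021  0.4486]
```

Emit:
apply_moves(
  motion=[
    [0,0,0,0.03,0],
    [0,0,0,0.05,0],
    [0,0,0,0.05,0],
    [0,0,0,0.05,0],
    [0,0,0,0.05,0],
    [0,0,0,0.05,0],
    [0,0,0,0.05,0],
    [0,0,0,0.05,0],
    [0,0,0,0.03,0],
    [0,0,0,0.015,0],
    [0,0,0,0.01,0],
    [0,0,0,0.005,0],
    [0,0,0,0.003,0],
    [0,0,0,0,0],
    [0,0,0,0,0],
  ],
)

```text
time_s: 17.67
eef_pos: [0.4712, -0.2151, 0.0232]
ee_rot: [-0.235, 3.132, -0.0]
ft_force: [0.4, 0.3, -2.0]
opening: 0.0388
grip_force: 60.6
```

Emit:
apply_moves(
  motion=[
    [0,0,0,0.003,0],
    [0,0,0,0,0],
    [0,0,0,0,0],
  ],
)

```text
time_s: 17.92
eef_pos: [0.4709, -0.215, 0.0219]
ee_rot: [-0.235, 3.132, -0.0]
ft_force: [0.5, 0.1, -0.3]
opening: 0.0389
grip_force: 60.6
```

Emit:
apply_moves(
  motion=[
    [0,0,0,0.003,0],
    [0,0,0,0.003,0],
    [0,0,0,0,0],
    [0,0,0,0,0],
  ],
)

```text
time_s: 18.25
eef_pos: [0.4709, -0.215, 0.0201]
ee_rot: [-0.235, 3.133, 0.0]
ft_force: [-0.8, 0.6, 2.6]
opening: 0.0392
grip_force: 60.9
```

Emit:
apply_moves(
  motion=[
    [0,0,0,0.003,0],
    [0,0,0,0,0],
    [0,0,0,0,0],
  ],
)

```text
time_s: 18.5
eef_pos: [0.4709, -0.2151, 0.02]
ee_rot: [-0.235, 3.132, 0.001]
ft_force: [-3.4, 0.6, 12.9]
opening: 0.0386
grip_force: 62.2
```

Emit:
apply_moves(
  motion=[
    [0,0,0,-0.003,0],
    [0,0,0,0,0],
    [0.55,0,0,0,0],
    [0.65,0,0,0,0],
    [0.7,0,0,0,0],
    [0.7,0,0,0,0],
    [0.7,0,0,0,0],
    [0.7,0,0,-0.02,0],
    [0.7,0,0,-0.04,0],
    [0.7,0,0,-0.06,0],
    [0.7,0,0,-0.08,0],
    [0.7,0,0,-0.08,0],
    [0.85,0,0,-0.08,0],
    [0.85,0,0,-0.08,0],
    [0.85,0,0,0,0],
  ],
)

```text
time_s: 19.75
eef_pos: [0.4735, -0.2163, 0.1574]
ee_rot: [-0.234, 3.125, -0.004]
ft_force: [0.7, 0.2, 0.6]
opening: 0.0723
grip_force: 0.0
```

```bash
python3 go.py .5069 .130 .12 -2.5
```

```text
t 19.75 pos [ 0.4735 -0.2163  0.1574] psi 8.56 open 0.0723 | yaw 0.1229 then tx,ty,tz [-0.061   1.1581  0.1247]
```

Emit:
apply_moves(
  motion=[
    [0.9,0,0,0,0.0615],
    [0.9,0,0,0,0.0615],
    [0.9,-0.004,0.0724,0,0],
    [0.9,-0.004,0.0724,0,0],
    [0.9,-0.004,0.0724,0,0],
    [0.9,-0.004,0.0724,0,0],
    [0.9,-0.004,0.0724,0,0],
    [0.9,-0.004,0.0724,0,0],
    [0.9,-0.004,0.0724,0,0],
    [0.9,-0.004,0.0724,0,0],
    [0.9,-0.004,0.0724,0,0],
    [0.9,-0.004,0.0724,0.02,0],
    [0.9,-0.004,0.0724,0.02,0],
    [0.9,-0.004,0.0724,0.02,0],
    [0.9,-0.004,0.0724,0.02,0],
    [0.9,-0.004,0.0724,0.02,0],
    [0.9,-0.004,0.0724,0.02,0],
    [0.9,-0.004,0.0724,0,0],
    [0.9,0,0,0,0],
    [0.9,0,0,0,0],
  ],
)

```text
time_s: 21.42
eef_pos: [0.5049, 0.1326, 0.1163]
ee_rot: [0.064, 3.141, 0.0]
ft_force: [-0.4, -0.3, 0.0]
opening: 0.0766
grip_force: 0.0
```

```bash
python3 go.py .5069 .130 .0375 -2.5
```

```text
t 21.42 pos [0.5049 0.1326 0.1163] psi -2.32 open 0.0766 | yaw 0.002 then tx,ty,tz [-0.0071 -0.0084  0.2625]
```

Emit:
apply_moves(
  motion=[
    [0.9,-0.0071,-0.0084,0.02,0],
    [0.9,0,0,0.04,0],
    [0.9,0,0,0.04,0],
    [0.9,0,0,0.04,0],
    [0.9,0,0,0.04,0],
    [0.9,0,0,0.04,0],
    [0.9,0,0,0.03,0],
    [0.9,0,0,0.0145,0],
    [0.9,0,0,0,0],
    [0.9,0,0,0,0],
  ],
)

```text
time_s: 22.25
eef_pos: [0.5072, 0.1282, 0.0367]
ee_rot: [0.069, 3.141, -0.0]
ft_force: [-0.2, -0.2, 0.3]
opening: 0.0765
grip_force: 0.0
```

```bash
python3 go.py .5069 .1305 .0365 -2.5
```

```text
t 22.25 pos [0.5072 0.1282 0.0367] psi -2.52 open 0.0765 | yaw -0.0002 then tx,ty,tz [0.0012 0.0075 0.0007]
```

Emit:
apply_moves(
  motion=[
    [0.9,0,0.0075,0,0],
    [0.8,0,0,0,0],
    [0.7,0,0,0,0],
    [0.6,0,0,0,0],
    [0.5,0,0,0,0],
    [0.3,0,0,0,0],
    [0,0,0,0,0],
    [0,0,0,0,0],
    [0,0,0,0,0],
    [0,0,0,0,0],
  ],
)

```text
time_s: 23.08
eef_pos: [0.5079, 0.1313, 0.0379]
ee_rot: [0.068, 3.139, 0.001]
ft_force: [-1.9, -0.3, 11.7]
opening: 0.0494
grip_force: 60.7
```

Opening is 49.4 mm, about 3 mm under the ring's outside size like the other two, so it is shut. Lifting.

Emit:
apply_moves(
  motion=[
    [0,0,0,-0.01,0],
    [0,0,0,-0.02,0],
    [0,0,0,-0.04,0],
    [0,0,0,-0.05,0],
    [0,0,0,-0.06,0],
    [0,0,0,-0.06,0],
    [0,0,0,-0.06,0],
    [0,0,0,-0.06,0],
    [0,0,0,-0.03,0],
    [0,0,0,0,0],
    [0,0,0,0,0],
  ],
)

```text
time_s: 24.0
eef_pos: [0.5069, 0.1311, 0.1535]
ee_rot: [0.067, 3.141, 0.0]
ft_force: [0.4, 0.7, -1.6]
opening: 0.0494
grip_force: 62.5
```

```bash
python3 go.py .4845 -.3057 .15 8.6; python3 -c "
from held import *
held(('scene',))"
```

```text
t 24.0 pos [0.5069 0.1311 0.1535] psi -2.46 open 0.0494 | yaw -0.1229 then tx,ty,tz [ 0.2916 -1.4284  0.0116]
scene 936
rows x=+50..-50 fwd->back, cols y=+50..-50; max height above TCP mm
  38    .   .   .   .   .   .   .   .   .   .   .   9  12   8   .   2   .   .   .   .   .   .   .   .   .   .
  34    .   .   .   .   .   .   .   .   .   .   .  11  10  11   7   5   .   .   .   .   .   .   .   .   .   .
  30    .   .   .   .   .   .   .   .   .   .   3   .  11  10   6   6   .   .   .   .   .   .   .   .   .   .
  26    .   .   .   .   .   .   .   .   .   .   1  10  10  15   7   2   .   .   .   .   .   .   .   .   .   .
  22    .   .   .   .   .   .   .   .   .  14  15  12  16  14  16  15  14   .   .   .   .   .   .   .   .   .
  18    .   .   .   .   .   .   .   .  17  15  15  16  15  16  16  16  16  16   7   .   .   .   .   .   .   .
  14    .   .   .   .   .  29  15  21  16  14  14   .   .   .   .   .  15  13  13  25  13   .   .   .   .   .
  10    .   .   .   .  14  29  27  26  16  15   .   .   .   .   .   .  14  15  15  29  29  23  29   .   .   .
   6    .   .   .  29  28  25  1
[... 367 characters left out ...]
   .   .   . -10   .   .  26   .   .   .
 -10    .   .   .   .   .   .  27  22  17   .   .   .   .   .   .   .   .   .   .   .   .   .   .   .   .   .
 -14    .   .   .   .   .   .   .   .  16  15   .   .   .   .   .   .   5   .   .   .   .   .   .   .   .   .
 -18    .   .   .   .   .   .   .  14  15  16  16  10   .   .   .  15  16   .   .   .   .   .   .   .   .   .
 -22    .   .   .   .   .   .   .   .  14  13  14  16  14  13  16  17  16   .   .   .   .   .   .   .   .   .
 -26    .   .   .   .   .   .   .   .   .  14  13  12  15  17  15  16  14   .   .   .   .   .   .   .   .   .
 -30    .   .   .   .   .   .   .   .   .   .   .  13  14  17  14  13   .   .   .   .   .   .   .   .   .   .
```

Emit:
apply_moves(
  motion=[
    [0,0,0,0,-0.0615],
    [0,0,0,0,-0.0615],
    [0,0.0168,-0.0794,0,0],
    [0,0.0168,-0.0794,0,0],
    [0,0.0168,-0.0794,0,0],
    [0,0.0168,-0.0794,0,0],
    [0,0.0168,-0.0794,0,0],
    [0,0.0168,-0.0794,0,0],
    [0,0.0168,-0.0794,0,0],
    [0,0.0168,-0.0794,0,0],
    [0,0.0168,-0.0794,0,0],
    [0,0.0168,-0.0794,0,0],
    [0,0.0168,-0.0794,0,0],
    [0,0.0168,-0.0794,0,0],
    [0,0.0168,-0.0794,0,0],
    [0,0.0168,-0.0794,0,0],
    [0,0.0168,-0.0794,0,0],
    [0,0.0168,-0.0794,0,0],
    [0,0.0168,-0.0794,0,0],
    [0,0.0168,-0.0794,0,0],
  ],
)

```text
time_s: 25.72
eef_pos: [0.4804, -0.3072, 0.1519]
ee_rot: [0.235, -3.13, -0.002]
ft_force: [0.4, 0.2, -1.6]
opening: 0.0489
grip_force: 62.5
```

Emit:
apply_moves(
  motion=[
    [0,0,0,0,0],
    [0,0,0,0,0],
    [0,0,0,0,0],
  ],
)

```text
time_s: 25.97
eef_pos: [0.4809, -0.3055, 0.1522]
ee_rot: [0.236, -3.131, -0.003]
ft_force: [-0.4, 0.1, -2.6]
opening: 0.0491
grip_force: 62.6
```

```bash
python3 go.py .4815 -.3061 .018 8.6
```

```text
t 25.97 pos [ 0.4809 -0.3055  0.1522] psi 8.61 open 0.0491 | yaw 0.0001 then tx,ty,tz [-0.0017 -0.0023  0.4475]
```

Emit:
apply_moves(
  motion=[
    [0,0,0,0.03,0],
    [0,0,0,0.05,0],
    [0,0,0,0.05,0],
    [0,0,0,0.05,0],
    [0,0,0,0.05,0],
    [0,0,0,0.05,0],
    [0,0,0,0.05,0],
    [0,0,0,0.05,0],
    [0,0,0,0.03,0],
    [0,0,0,0.015,0],
    [0,0,0,0.01,0],
    [0,0,0,0.005,0],
    [0,0,0,0.003,0],
    [0,0,0,0,0],
    [0,0,0,0,0],
  ],
)

```text
time_s: 27.22
eef_pos: [0.4819, -0.3067, 0.0213]
ee_rot: [-0.235, 3.132, -0.001]
ft_force: [-0.6, 0.2, -1.7]
opening: 0.0494
grip_force: 62.6
```

Emit:
apply_moves(
  motion=[
    [0,0,0,0.003,0],
    [0,0,0,0.003,0],
    [0,0,0,0,0],
    [0,0,0,0,0],
  ],
)

```text
time_s: 27.55
eef_pos: [0.4815, -0.3065, 0.0189]
ee_rot: [-0.235, 3.133, 0.0]
ft_force: [0.1, -0.1, -1.6]
opening: 0.049
grip_force: 62.6
```

Emit:
apply_moves(
  motion=[
    [0,0,0,0.003,0],
    [0,0,0,0.002,0],
    [0,0,0,0,0],
    [0,0,0,0,0],
  ],
)

```text
time_s: 27.88
eef_pos: [0.4816, -0.3066, 0.018]
ee_rot: [-0.235, 3.132, 0.0]
ft_force: [-1.3, 1.6, 5.9]
opening: 0.049
grip_force: 63.4
```

Emit:
apply_moves(
  motion=[
    [0,0,0,0.002,0],
    [0,0,0,0,0],
    [0,0,0,0,0],
  ],
)

```text
time_s: 28.13
eef_pos: [0.4816, -0.3066, 0.018]
ee_rot: [-0.235, 3.132, 0.0]
ft_force: [-3.5, 1.9, 11.9]
opening: 0.0491
grip_force: 64.0
```

Emit:
apply_moves(
  motion=[
    [0,0,0,-0.003,0],
    [0,0,0,0,0],
    [0.65,0,0,0,0],
    [0.75,0,0,0,0],
    [0.8,0,0,0,0],
    [0.8,0,0,0,0],
    [0.8,0,0,0,0],
    [0.8,0,0,-0.02,0],
    [0.8,0,0,-0.04,0],
    [0.8,0,0,-0.06,0],
    [0.8,0,0,-0.08,0],
    [0.8,0,0,-0.08,0],
    [0.8,0,0.05,-0.08,0],
    [0.8,0,0.08,-0.08,0],
    [0.8,0,0.1,0,0],
    [0.8,0,0.1,0,0],
    [0.8,0,0.1,0,0],
    [0.8,0,0.1,0,0],
    [0.8,0,0.1,0,0],
    [0.8,0,0.1,0,0],
  ],
)

```text
time_s: 29.8
eef_pos: [0.4485, -0.0888, 0.1509]
ee_rot: [-0.235, 3.131, -0.0]
ft_force: [0.6, 0.1, 1.0]
opening: 0.0682
grip_force: 0.0
```

Emit:
apply_moves(
  motion=[
    [0.8,0,0.1,0,0],
    [0.8,0,0.1,0,0],
    [0.8,0,0.1,0,0],
    [0.8,0,0.1,0,0],
    [0.8,0,0.1,0,0],
    [0.8,0,0.1,0,0],
    [0.8,0,0,0,0],
    [0.8,0,0,0,0],
    [0.8,0,0,0,0],
  ],
)

```text
time_s: 30.55
eef_pos: [0.4221, 0.0874, 0.1503]
ee_rot: [-0.235, 3.132, -0.0]
ft_force: [0.1, 0.7, 0.0]
opening: 0.0686
grip_force: 0.0
```

```bash
python3 -c "
from held import *
d=cam('scene');a=d['pixels'][225:325,105:290,::-1];e=cam('top');b=e['pixels'][205:290,370:525,::-1]
cv2.imwrite('pics/end.png',np.vstack([cv2.resize(a,(600,324),interpolation=2),cv2.resize(b,(500,274),interpolation=2) if 0 else cv2.copyMakeBorder(cv2.resize(b,(500,274),interpolation=2),0,0,0,100,0)]))
W=cloud(e);W=W[W[...,2]>.024]
for c in((.4569,-.1237),(.4707,-.2147),(.4815,-.3061)):
  q=W[np.hypot(W[:,0]-c[0],W[:,1]-c[1])<.045];t=np.radians(8.6);l=(q[:,:2]-c)@np.array([[np.cos(t),-np.sin(t)],[np.sin(t),np.cos(t)]])
  print(np.percentile(q[:,2],[50,90,98]).round(4),l.min(0).round(3),l.max(0).round(3))
  z=q[:,2];print('plane tilt',np.linalg.lstsq(np.c_[l,np.ones(len(l))][z>.029],z[z>.029],rcond=None)[0].round(3))
"
```

```text
[0.0331 0.0353 0.0378] [-0.024 -0.015] [0.025 0.018]
plane tilt [-0.056 -0.014  0.033]
[0.0328 0.0355 0.0367] [-0.03  -0.019] [0.029 0.023]
plane tilt [-0.025  0.006  0.033]
[0.0324 0.0352 0.0364] [-0.035 -0.025] [0.034 0.028]
plane tilt [-0.012 -0.008  0.033]
```

View pics/end.png

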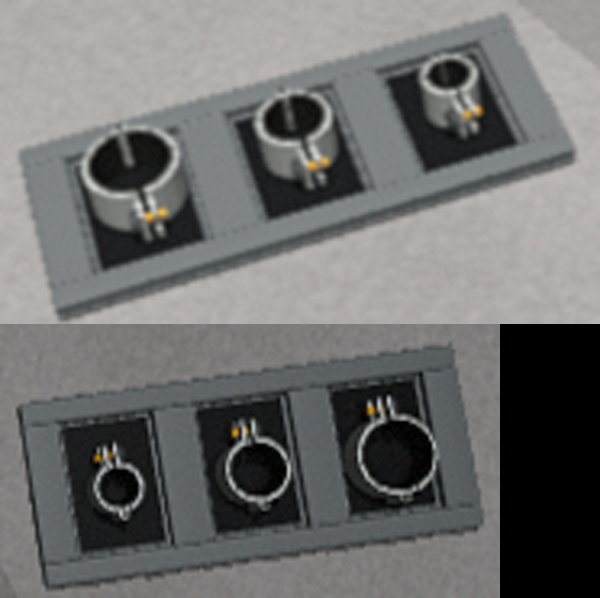

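All three clamps stand shut, flat and lengthwise in their pockets, in the order small, medium, large. Their tops are at about 33 mm and they measure about 33, 42 and 53 mm across, as expected.

```bash
python3 -c "
from h import *
print(bot.job_done())"
```

```text
the job is handed in; nothing more can be done
None
```

I handed the job in: the small, medium and large clamps are shut, flat and lengthwise in the left, middle and right tray pockets, finished at about 31 s of the 88 s allowed; the hand-in call returned no verdict.

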